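# Hand over the fruit dish

### The arm

A 7-joint arm with a two-finger parallel gripper is mounted at the origin on the work surface. World frame = base frame: x ahead of the robot, y to its left, z up, the work surface at z = 0. Lengths are in m, angles in rad, forces in N, time in s.
With the tool pointing down it reaches from about 0.425 to 0.875 m from the base axis. Payload 4.7 kg.
Tool frame: the origin (TCP) lies on the centre line of the jaws, within the pads' length; the fingertips stand ctrl.tcp_to_tips ahead of it and the grasp point (between the pads) lies 2 mm behind it (ctrl.tcp_to_tips is the distance from the TCP to the fingertips, in m); z points along the fingers, y is the line along which they close (so a half turn about z gives the same grasp; the last joint's range is limited). The gripper opens to 87 mm and grips with 3 to 60 N. Pads are 19 mm wide; open, the fingers measure 117 mm over their backs; the gripper's body (75 mm by 190 mm) begins 51 mm behind the grasp point.
Start: joints at [-1.181, 0.321, -0.07, 1.45, 0.023, 1.371, -0.057], TCP at [0.239, 0.605, 0.24] pointing down, gripper open.
Joint ranges: [-2.86, 2.86], [-0.3, 2.09], [-1.38, 1.24], [0.06, 2.45], [-1.56, 4.7], [0.09, 2.05], [-2.69, 2.69]. Speed limits (rad/s): [2.57, 2.57, 3.14, 3.14, 3.14, 3.14, 3.14].

### API

Orientations are given as a rotation vector (axis times angle).
In Python, from bench import ctrl, optics, close_job gives the robot as it stands.
- The arm moves only by the shell command python3 -m inch 'ROWS' [OPENING] [FORCE]. ROWS is JSON, a list of rows, each a list of 2 entries, a list of its own where there are three numbers: the shift along the tool's x, y, z in mm, then the turn, a rotation vector about the tool's x, y, z in degrees. In form: [[[x, y, z], [ax, ay, az]], ...]. A call has exactly 10 rows; each row shifts and turns the commanded pose from where the row before left it, along the tool's axes as they then stand; what a row does not reach is not made up. A row lasts 1/10 s, in which the tool goes at most 50 mm and 8.59 degrees, less where a joint would pass 70% of its speed; a pose out of reach is approached as far as the arm can. A call is refused whole if a number of a shift passes 50 or a number of a turn 8.59, either way. A call with a gripper value outside its range is refused whole. OPENING is the closure, from 0 (fully open) to 1 (shut), set as the call begins (- or left out, the last holds). The fingers move at their own pace and stop on an object; FORCE is the grip in N (left out, the last holds). Time passes only in rows, so rows that do not move let the fingers close, or fill a call up. It gives the time, the measured TCP pose, the force and the opening at its end, in the units of the state.
- ctrl.get_state(): the state, without advancing time (a new reading comes with each control period).
- optics.get_image(name): name is "scene" or "side" or "wrist"; returns a dict with "image" (480x640x3 uint8, red, green, blue), "fx", "fy", "cx", "cy" (pixels), "dist" ([k1, k2, p1, p2, k3] as OpenCV has them; the pictures are not rectified), "R" (3x3) and "t" (3): a world point X has camera coordinates R X + t; the wrist camera has in their place "hand_eye" (4x4, takes a point from camera to tool coordinates, whose origin is the TCP and whose axes are the flange's). Camera axes: x right, y down, z forward; pixel columns grow to the right and rows downward; lengths in m; the calibration is good to about 2 mm. A picture is of the moment at which its call begins: read the wrist's pose just before it. There is no depth.
- close_job(): hands the job in, once; it reports no verdict.
The state is a dict: "time": time; "joint_positions": joint angles; "qd": joint speeds; "joint_torque": joint torques, N m; "position": TCP position; "tool_rot": TCP orientation; "ft_force": force on the tool from outside, world axes, zero at the start; "torque": the same for the moment, N m; "grip_width": opening from 0.0 (shut) to 1.0 (fully open).
Only numpy, scipy, OpenCV 4.12 (cv2) and the standard library are available. Lean on these libraries where they do the work, as an engineer would, in place of code of your own. Each camera call takes 0.05 s, during which the arm holds its last target. There are 200 camera calls.

### The job

Take the two-handled dish with the clementine by one of its handles, lift it off the supply tray and give it a quarter turn, so that you hold it by the handle on your own side and the free handle points straight across the guest's tray (the one laid with a spoon) to the guest on the far side. Carry it level, with the clementine staying in the middle of the dish and untouched, and leave everything else where it stands. Finish while holding it still and level, centred over the empty middle of the guest's tray and about 10 cm above it, for the guest to take: do not put it down or let go.

Things in the scene. Friction and masses are not known exactly. Their poses are not given: they have to be found in the camera images.
- dish: Shallow round aluminium serving dish with two like black handles, 158 mm across the rim, 31 mm high, 0.10 to 0.15 kg. Origin: centre of its underside; z up; x along the line of the handles. Inside: a flat of 13 mm radius 6 mm above the origin, a 10 degree slope out to 42 mm, then steeper. Starts on the supply tray, handles to the robot's left and right within some 20 degrees.
- grip_1 (a point): Middle of the dish's handle at its +x end, 102 mm from the dish's centre and 36 mm above its origin; dish's axes. The handle is a block sticking straight out from the rim: 46 mm long (79 to 125 mm from the centre), 26 mm wide (along y), 18 mm thick. The load hangs out to one side: a firm grip (some 40 N) keeps it from sagging.
- grip_2 (a point): The same for the like handle at the dish's -x end.
- clementine: Loose clementine, a ball 54 mm in diameter, about 75 g, lying in the middle of the dish; free to roll. Origin: its centre, so 33 mm above the dish's origin; the top is 60 mm above it.
- guest_tray: Guest's tray, the one with the spoon, fixed, 300 mm (x) by 400 mm (y), floor 4 mm thick, rim 18 mm high, turned up to 10 degrees, on the robot's left or right. Origin: centre of its underside; x points away from the robot, across the counter to the guest. Its middle is empty; a milk carton and a cup stand in its far corners, a spoon lies along its right edge (-y).
- place (a point): Centre of the empty part of the guest's tray, 20 mm to the robot's side of the tray's centre, on the tray's floor (4 mm above the counter); same axes as the tray.
- supply_tray: Tray of the same colour, shape and size on the robot's other side, fixed; origin and axes like the guest's tray. The dish stands on its near half; a milk carton, two cups and a pepper pot stand in a row along its far edge.
- milk_a: White half-pint gable-top milk carton with a yellow band, 64 x 64 mm, 108 mm tall; origin: centre of its underside. Far left corner of the supply tray.
- cup_a: Lidded fruit-sauce cup, 68 mm across the lid, 51 mm tall; origin: centre of its underside. Far edge of the supply tray, middle.
- cup_b: Lidded fruit-sauce cup, 68 mm across the lid, 51 mm tall; origin: centre of its underside. Far edge of the supply tray, between cup_a and milk_a.
- milk_b: White half-pint gable-top milk carton with a yellow band, 64 x 64 mm, 108 mm tall; origin: centre of its underside. Far left corner (+x, +y) of the guest's tray.
- cup_c: Lidded fruit-sauce cup, 68 mm across the lid, 51 mm tall; origin: centre of its underside. Far right corner of the guest's tray.
- spoon: Steel spoon 155 mm long lying along x, bowl to +x, under 12 mm high; right edge of the guest's tray. Origin: middle of its length.
- pepper_pot: Pepper pot, 38 mm across, 75 mm tall, far right corner of the supply tray. Origin: centre of its underside.
Not all that is in view belongs to the job. What is shaped like the cup_a but black or blue is not meant. What is shaped like the cup_c but green is not meant.

How it is judged:
On the way:
1. the dish is lifted clear of the supply tray in the fingers, the clementine in it (height (world z) of dish above 0.045 m and contact force between the fingers and dish above 1 N and contact force between dish and supply_tray below 0.05 N and horizontal distance between clementine and dish below 0.035 m), for 0.2 s.
At the end, for the whole second after the job is handed in: Dish held only by the fingers, still, foot 60-180 mm above the counter, centre within 40 mm of the place, handle line within 0.15 rad of the tray's x, gripper 40 mm or more to the robot's side of the place, level within 0.09 rad; clementine within 22 mm of the dish's centre (height (world z) of dish between 0.06 and 0.18 m and horizontal distance between dish and place below 0.04 m and angle between the x axis of dish and the x axis of guest_tray, either way round below 0.15 rad and x of the grasp point in the frame of place below -0.04 m and angle between dish's own z axis and vertical below 0.09 rad and horizontal distance between clementine and dish below 0.022 m and z of clementine in the frame of dish below 0.05 m and contact force between the fingers and dish above 1 N and contact force between dish and guest_tray below 0.05 N and contact force between dish and supply_tray below 0.05 N and contact force between dish and milk_a below 0.05 N and contact force between dish and cup_a below 0.05 N and contact force between dish and cup_b below 0.05 N and contact force between dish and milk_b below 0.05 N and contact force between dish and cup_c below 0.05 N and contact force between dish and spoon below 0.05 N and contact force between dish and pepper_pot below 0.05 N and linear speed of dish below 0.02 m/s and linear speed of clementine below 0.03 m/s); the arm keeps its last pose, push and grip.
It fails at once if the clementine rolls out of the middle of the dish (more than 35 mm off its centre) (horizontal distance between clementine and dish above 0.035 m).
It fails at once if the gripper or arm touches the clementine (contact force between any of the fingers, the arm and clementine above 0.3 N).
It fails at once if the dish is tipped by more than 0.2 rad (angle between dish's own z axis and vertical above 0.2 rad).
It fails at once if a carton, cup, the spoon or the pepper pot is moved by more than 25 mm (distance of any of milk_a, cup_a, cup_b, milk_b, cup_c, spoon, pepper_pot from where it was at the start of the episode above 0.025 m).
It also fails if it takes over 58 s, if anything falls off the work surface, if the arm or the gripper's body presses on something with over 40 N, if the wrist force passes 120 N, or if a joint passes its speed limit or range.

## Working session

There is one attempt and no reset: what is moved stays moved. The work goes in short steps, Python scripts to look and compute and a shell command to move; the robot and the scene stay as the last step left them, time stands still between calls to the robot, and variables do not carry over. Pictures are saved under pics/ and viewed, on a budget of 10 in all, crops included, one or two more only if the job needs it, and the job is handed in when it is done.

```bash
ls; mkdir -p pics
python3 - <<'E'
from bench import ctrl, optics
import cv2,numpy as np
s=ctrl.get_state(); print(s, ctrl.tcp_to_tips)
for n in("scene","side"):
    d=optics.get_image(n); cv2.imwrite(f"pics/{n}0.png",d["image"][:,:,::-1]); print({k:v for k,v in d.items() if k!="image"})
E
```

```text
pics
{'time': 0.0, 'joint_positions': array([-1.18088739,  0.32183273, -0.07008985,  1.45169381,  0.0225779 ,
        1.37081646, -0.0568626 ]), 'qd': array([ 0.00071418,  0.0002811 , -0.00015333,  0.0020558 , -0.00035562,
        0.00024016, -0.00017852]), 'joint_torque': array([-3.28357073e-04, -4.91296971e+01, -4.04204344e-01, -3.12537789e+01,
       -6.39297324e-02,  4.38735075e-02,  1.73681069e-04]), 'position': array([0.2384044 , 0.60412233, 0.23844577]), 'tool_rot': array([-5.86690803e-01, -3.08602705e+00,  3.04995828e-03]), 'ft_force': array([0.49020857, 0.28145212, 0.60964088]), 'torque': array([-0.04032129, -0.05080649,  0.0063778 ]), 'grip_width': 1.0025751589789245} 0.017
{'fx': 495.32763233772187, 'fy': 495.32763233772187, 'cx': 325.4434987870616, 'cy': 250.3210203328479, 'dist': array([-0.01177568,  0.        ,  0.        ,  0.        ,  0.        ]), 'R': array([[-0.5552684 ,  0.83167078, -0.00084517],
       [ 0.48355162,  0.32201808, -0.81393009],
       [-0.67664971, -0.45235834, -0.58096221]]), 't': array([ 0.27581481, -0.18426094,  1.48173478])}
{'fx': 589.7688328083846, 'fy': 589.7688328083846, 'cx': 318.49762729793775, 'cy': 235.21763299102122, 'dist': array([-0.15766825,  0.        ,  0.        ,  0.        ,  0.        ]), 'R': array([[ 9.89882187e-01, -1.41891655e-01, -1.19899850e-04],
       [-9.58475292e-02, -6.68039882e-01, -7.37926803e-01],
       [ 1.04625557e-01,  7.30472090e-01, -6.74880744e-01]]), 't': array([-0.47045646,  0.09880003,  1.32097963])}
```

View pics/scene0.png

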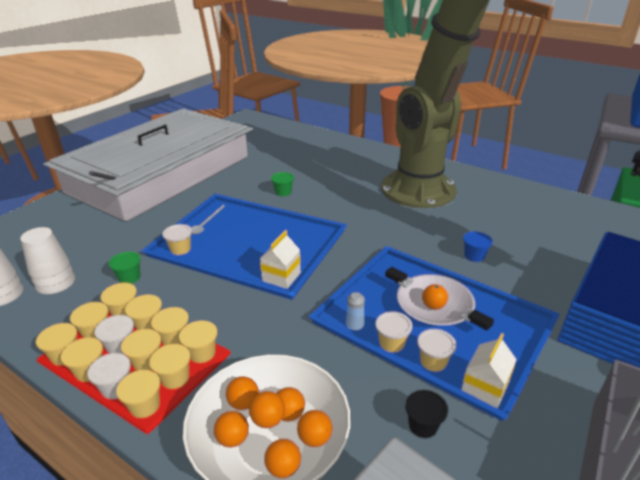

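View pics/side0.png

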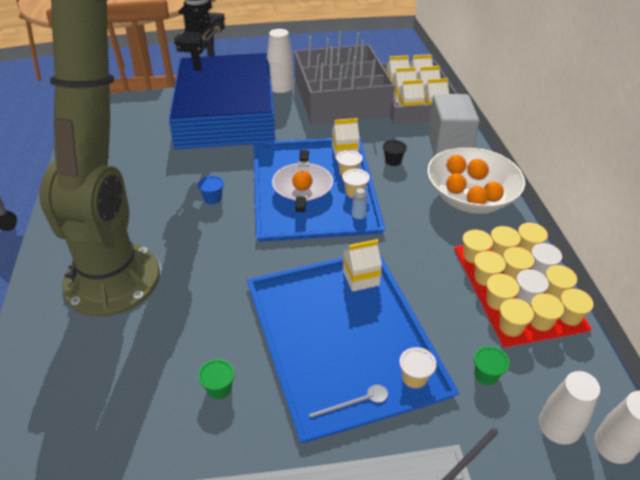

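```bash
cat > h.py <<'E'
import numpy as np,cv2
from scipy.spatial.transform import Rotation as Ro
from bench import ctrl,optics
def cam(n):
    s=ctrl.get_state(); d=optics.get_image(n)
    if n=="wrist":
        T=np.eye(4);T[:3,:3]=Ro.from_rotvec(s["tool_rot"]).as_matrix();T[:3,3]=s["position"]
        M=np.linalg.inv(T@np.array(d["hand_eye"]));d["R"],d["t"]=M[:3,:3],M[:3,3]
    d["K"]=np.array([[d["fx"],0,d["cx"]],[0,d["fy"],d["cy"]],[0,0,1.]])
    d["bgr"]=np.ascontiguousarray(d["image"][:,:,::-1]);d["hsv"]=cv2.cvtColor(d["bgr"],cv2.COLOR_BGR2HSV)
    return d
def ray(d,p):
    u=cv2.undistortPoints(np.float64(p).reshape(-1,1,2),d["K"],d["dist"]).reshape(-1,2)
    v=np.c_[u,np.ones(len(u))]@d["R"]; return -d["R"].T@d["t"],v/np.linalg.norm(v,axis=1)[:,None]
def plane(d,p,z):
    c,v=ray(d,p); return c+v*((z-c[2])/v[:,2])[:,None]
def tri(a,p,b,q):
    (c1,v1),(c2,v2)=ray(a,[p]),ray(b,[q]); A=sum(np.eye(3)-np.outer(v,v) for v in(v1[0],v2[0]))
    y=sum((np.eye(3)-np.outer(v,v))@c for c,v in((c1,v1[0]),(c2,v2[0])))
    return np.linalg.solve(A,y)
def blobs(m,amin):
    n,_,st,ce=cv2.connectedComponentsWithStats(m.astype(np.uint8)); return [(ce[i],st[i]) for i in range(1,n) if st[i][4]>amin]
def proj(d,X):
    return cv2.projectPoints(np.float64(X).reshape(-1,3),cv2.Rodrigues(d["R"])[0],d["t"],d["K"],d["dist"])[0].reshape(-1,2)
E
python3 - <<'E'
from h import *
D={n:cam(n) for n in("scene","side")}
roi={"scene":(380,260,500,335),"side":(270,145,335,215)}
g={}
for n,d in D.items():
    x0,y0,x1,y1=roi[n]; hsv=d["hsv"][y0:y1,x0:x1]; o=np.array([x0,y0])
    dark=[(c+o,s[4]) for c,s in blobs(hsv[...,2]<50,15)]
    org=[(c+o,s[4]) for c,s in blobs((hsv[...,0]<18)&(hsv[...,1]>170)&(hsv[...,2]>120),50)]
    print(n,"dark",dark,"org",org)
    for c,a in dark: print("  handle z.045",plane(d,[c],.045).round(4))
    for c,a in org: print("  clem z.037",plane(d,[c],.037).round(4))
    m=(cv2.inRange(d["hsv"],(105,150,70),(125,255,255)))
    cs=[c for c in cv2.findContours(m,cv2.RETR_EXTERNAL,cv2.CHAIN_APPROX_NONE)[0] if cv2.contourArea(c)>6000]
    for c in cs:
        h=cv2.convexHull(c); e=.01
        while len(q:=cv2.approxPolyDP(h,e*cv2.arcLength(h,True),True))>4: e+=.003
        q=q.reshape(-1,2).astype(float); P=plane(d,q,.012); print("  tray px",q.astype(int).tolist(),"\n",P[:,:2].round(3).tolist(),"ctr",P.mean(0).round(3))
vis=[cv2.resize(D[n]["bgr"][y0-15:y1+15,x0-15:x1+15],(400,300)) for n,(x0,y0,x1,y1) in roi.items()]
cv2.imwrite("pics/crop1.png",np.hstack(vis))
E
```

```text
scene dark [(array([395.37748344, 274.8410596 ]), np.int32(151)), (array([480.12107623, 319.50224215]), np.int32(223))] org [(array([434.72877358, 296.64622642]), np.int32(424))]
  handle z.045 [[0.4611 0.1583 0.045 ]]
  handle z.045 [[0.4948 0.3591 0.045 ]]
  clem z.037 [[0.4716 0.2555 0.037 ]]
  tray px [[309, 315], [386, 246], [558, 314], [502, 419]] 
 [[0.64, 0.055], [0.333, 0.07], [0.353, 0.481], [0.667, 0.464]] ctr [0.498 0.267 0.012]
  tray px [[606, 233], [639, 242], [639, 366], [558, 339]] 
 [[-0.031, 0.512], [-0.033, 0.588], [0.416, 0.638], [0.427, 0.497]] ctr [0.194 0.559 0.012]
  tray px [[142, 251], [214, 194], [345, 224], [292, 298]] 
 [[0.68, -0.414], [0.376, -0.468], [0.303, -0.067], [0.616, -0.006]] ctr [ 0.494 -0.239  0.012]
side dark [(array([300.12121212, 208.45454545]), np.int32(33))] org [(array([301.68992248, 180.23643411]), np.int32(258))]
  handle z.045 [[0.4489 0.1312 0.045 ]]
  clem z.037 [[0.4675 0.2538 0.037 ]]
  tray px [[382, 258], [458, 393], [302, 442], [247, 280]] 
 [[0.618, -0.032], [0.682, -0.408], [0.38, -0.463], [0.307, -0.058]] ctr [ 0.497 -0.24   0.012]
  tray px [[179, 60], [264, 53], [381, 233], [260, 241]] 
 [[0.113, 1.082], [0.427, 1.085], [0.635, 0.052], [0.344, 0.065]] ctr [0.38  0.571 0.012]
```

View pics/crop1.png

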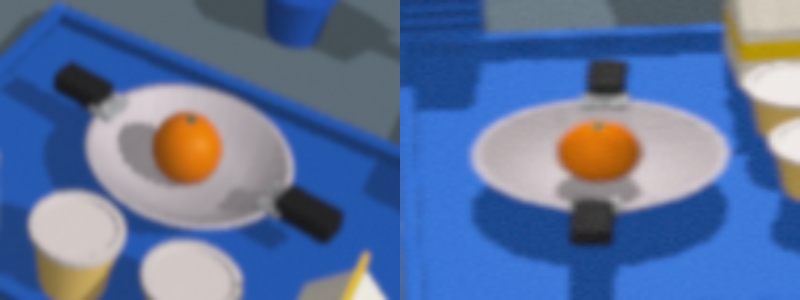

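The scene shows one dish holding a clementine: clementine at (435,297), handles at (395,275) and (480,319). The loose oranges are in the big bowl at (268,415) and don't count. I'll use the handle on the robot's right because it is farther from the tall carton. First I move over it and turn.

```bash
python3 -m inch '[[[-15,-14,0],[0,0,0]],[[-25,-23,0],[0,0,0]],[[-30,-28,0],[0,0,0]],[[-30,-28,0],[0,0,0]],[[-30,-28,0],[0,0,0]],[[-30,-28,0],[0,0,0]],[[-30,-28,0],[0,0,0]],[[-30,-28,0],[0,0,0]],[[-25,-23,0],[0,0,0]],[[-15,-14,0],[0,0,0]]]' 0
python3 -m inch '[[[0,0,0],[0,0,7.8]],[[0,0,0],[0,0,7.8]],[[0,0,0],[0,0,7.8]],[[0,0,0],[0,0,7.8]],[[0,0,0],[0,0,7.8]],[[0,0,0],[0,0,7.8]],[[0,0,0],[0,0,7.8]],[[0,0,0],[0,0,7.8]],[[0,0,0],[0,0,7.8]],[[0,0,0],[0,0,7.8]]]'
python3 - <<'E'
from h import *
d=cam("wrist"); s=ctrl.get_state(); print(s["position"],Ro.from_rotvec(s["tool_rot"]).as_matrix().round(3)); print(np.array(d["hand_eye"]).round(3))
cv2.imwrite("pics/w1.png",d["bgr"])
hsv=d["hsv"]
print([ (c.round(),st[4]) for c,st in blobs(hsv[...,2]<50,200)])
for c,st in blobs((hsv[...,0]<18)&(hsv[...,1]>170)&(hsv[...,2]>120),300): print(c,plane(d,[c],.037))
E
```

```text
time: 1.2
position: [0.393, 0.2809, 0.2396]
tool_rot: [0.592, 3.085, -0.0]
ft_force: [0.6, 0.4, -0.7]
grip_width: 1.003
time: 2.2
position: [0.3915, 0.284, 0.2395]
tool_rot: [-2.404, -2.022, 0.0]
ft_force: [0.1, 0.3, -0.8]
grip_width: 1.001
[0.39157189 0.28400816 0.23947836] [[ 0.176  0.984 -0.   ]
 [ 0.984 -0.176  0.   ]
 [ 0.    -0.    -1.   ]]
[[-0.    -0.966 -0.259  0.072]
 [ 1.     0.    -0.    -0.001]
 [ 0.    -0.259  0.966 -0.145]
 [ 0.     0.     0.     1.   ]]
[(array([416., 113.]), np.int32(1514)), (array([203., 294.]), np.int32(1145)), (array([434., 294.]), np.int32(1126)), (array([126., 362.]), np.int32(5145)), (array([513., 349.]), np.int32(3339)), (array([194., 356.]), np.int32(318)), (array([443., 356.]), np.int32(296)), (array([417., 429.]), np.int32(216)), (array([531., 431.]), np.int32(207)), (array([225., 459.]), np.int32(17856)), (array([519., 477.]), np.int32(275))]
[406.32267038 233.93324061] [[0.46932233 0.25244844 0.037     ]]
```

View pics/w1.png

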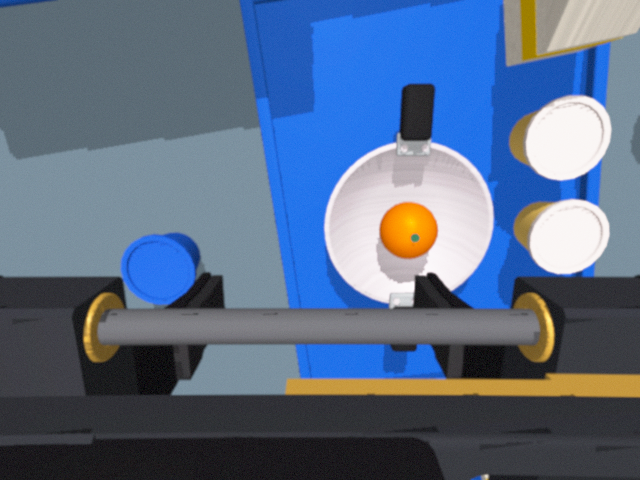

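Wrist view: the clementine is at (408,230), in the middle of the dish. The far handle is at (416,113), and the near one at about (403,335) is partly hidden by a finger. I'll compute the handle line from these.

Run:
```python
from h import *
d=cam("wrist");hsv=d["hsv"]; s=ctrl.get_state()
f=plane(d,[[416.5,113]],.049)[0]; f2=plane(d,[[c for c,st in blobs(hsv[...,2]<50,200) if c[1]<200][0]],.049)[0]
# dish rim: low saturation bright blob
m=((hsv[...,1]<60)&(hsv[...,2]>120)).astype(np.uint8); m[:120]=0;m[:,500:]=0;m[300:]=0;m[:,:310]=0
c=max(cv2.findContours(m,0,2)[0],key=cv2.contourArea); pts=cv2.convexHull(c)[:,0].astype(float); pts=pts[(pts[:,1]>155)&(pts[:,1]<285)]
P=plane(d,pts,.035)[:,:2]; sol=np.linalg.lstsq(np.c_[2*P,np.ones(len(P))],(P**2).sum(1),rcond=None)[0]
print("rim ctr",sol[:2],"r",np.sqrt(sol[2]+sol[:2]@sol[:2]))
ctr=sol[:2]
n=plane(d,[[403,348]],.049)[0]; print("far",f2,"nearhandle end-ish",n)
for name,o in(("rim",ctr),("clem",np.array([.4693,.2524]))):
    u=f2[:2]-o; L=np.linalg.norm(u);u/=L; g=o-.102*u; print(name,"L",L,"ang",np.degrees(np.arctan2(u[1],u[0])),"grip",g)
    R=Ro.from_rotvec(s["tool_rot"]).as_matrix(); print(" tool shift mm",(R.T@np.r_[g-s["position"][:2],.042-s["position"][2]]*1000).round(1),"turn+ (tool z)",np.degrees(np.arctan2(R[1,0],R[0,0]))-np.degrees(np.arctan2(u[1],u[0])))
```

```text
rim ctr [0.47193759 0.25832531] r 0.07895903099368597
far [0.48701949 0.35905207 0.049     ] nearhandle end-ish [0.44995304 0.1404815  0.049     ]
rim L 0.10184962236163599 ang 81.48431914200273 grip [0.45683342 0.15744982]
 tool shift mm [-113.9   85.4  197.5] turn+ (tool z) -1.0389629651687216
clem L 0.10811403798424779 ang 80.56687802225157 grip [0.45258258 0.15177929]
 tool shift mm [-120.2   82.2  197.5] turn+ (tool z) -0.12152184541756128
```

```bash
python3 -m inch '[[[-11.4,8.5,8],[0,0,-1]],[[-11.4,8.5,8],[0,0,0]],[[-11.4,8.5,8],[0,0,0]],[[-11.4,8.5,8],[0,0,0]],[[-11.4,8.5,8],[0,0,0]],[[-11.4,8.5,8],[0,0,0]],[[-11.4,8.5,8],[0,0,0]],[[-11.4,8.5,8],[0,0,0]],[[-11.4,8.5,8],[0,0,0]],[[-11.4,8.5,8],[0,0,0]]]'
python3 - <<'E'
from h import *
d=cam("wrist"); s=ctrl.get_state(); g=np.array([.4568,.1575,.049]); u=np.array([np.cos(np.radians(81.5)),np.sin(np.radians(81.5)),0]);v=np.array([-u[1],u[0],0])
R=Ro.from_rotvec(s["tool_rot"]).as_matrix(); print(s["position"],(R.T@(np.r_[.4568,.1575,.040]-s["position"])*1000).round(1))
q=proj(d,[g+a*u*.023+b*v*.013 for a,b in((-1,-1),(-1,1),(1,1),(1,-1))]); print(q)
cv2.polylines(d["bgr"],[q.astype(int)],True,(0,0,255),1); cv2.imwrite("pics/w2.png",d["bgr"])
E
```

```text
time: 3.3
position: [0.459, 0.1572, 0.1588]
tool_rot: [2.381, 2.05, -0.0]
ft_force: [0.3, 0.1, 0.2]
grip_width: 1.003
[0.45933031 0.15423194 0.15755307] [  3.2  -2.9 117.5]
[[334.59717716 273.64403261]
 [298.06851177 273.67117437]
 [297.07685124 210.06189004]
 [335.28540837 210.0317446 ]]
```

View pics/w2.png

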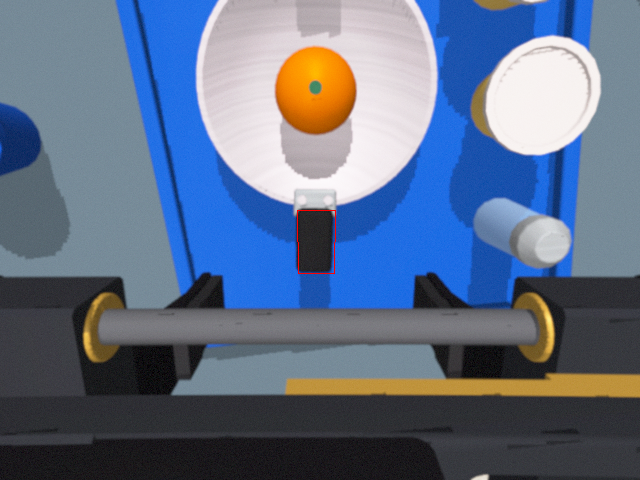

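Wrist view: the handle at (314,241) fits the predicted outline within a pixel or two and lies parallel to the tool. Next I descend and grip.

```bash
python3 -m inch '[[[3.2,-3.6,8],[0,0,0]],[[0,0,16],[0,0,0]],[[0,0,18],[0,0,0]],[[0,0,18],[0,0,0]],[[0,0,18],[0,0,0]],[[0,0,16],[0,0,0]],[[0,0,12],[0,0,0]],[[0,0,8],[0,0,0]],[[0,0,3.5],[0,0,0]],[[0,0,0],[0,0,0]]]'
python3 -m inch '[[[0,0,0],[0,0,0]],[[0,0,0],[0,0,0]],[[0,0,0],[0,0,0]],[[0,0,0],[0,0,0]],[[0,0,0],[0,0,0]],[[0,0,0],[0,0,0]],[[0,0,0],[0,0,0]],[[0,0,0],[0,0,0]],[[0,0,0],[0,0,0]],[[0,0,0],[0,0,0]]]' 0.55 10
python3 - <<'E'
from h import *
d=cam("wrist"); hsv=d["hsv"]
print([(c,plane(d,[c],.037)) for c,st in blobs((hsv[...,0]<18)&(hsv[...,1]>170)&(hsv[...,2]>120),300)])
cv2.imwrite("pics/w3.png",d["bgr"])
E
```

```text
time: 4.35
position: [0.4554, 0.1626, 0.0419]
tool_rot: [-2.38, -2.05, 0.0]
ft_force: [0.1, -0.4, 0.0]
grip_width: 1.002
time: 5.35
position: [0.4555, 0.1623, 0.0421]
tool_rot: [2.381, 2.05, 0.0]
ft_force: [0.1, 0.9, -0.5]
grip_width: 0.449
[(array([324.9006876 ,  74.20115464]), array([[0.47102576, 0.25463184, 0.037     ]]))]
```

View pics/w3.png

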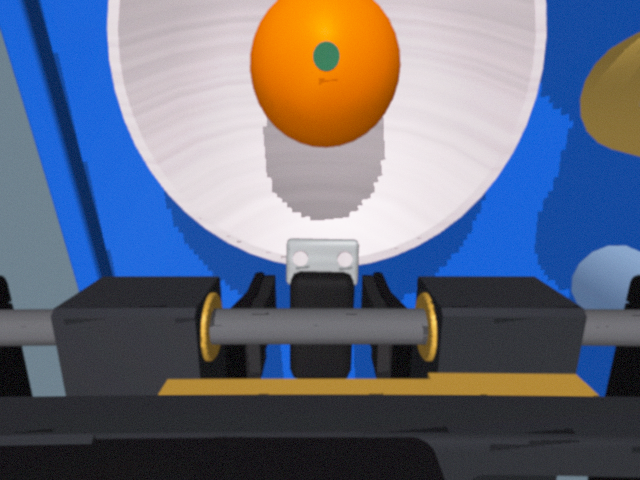

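Wrist view: the pads straddle the handle (290–353 px), which sits about 1.5 mm to tool +y of the jaw centre. I'll shift by that much and close gently, then firmly.

```bash
python3 -m inch '[[[0,1.5,1],[0,0,0]],[[0,0,0],[0,0,0]],[[0,0,0],[0,0,0]],[[0,0,0],[0,0,0]],[[0,0,0],[0,0,0]],[[0,0,0],[0,0,0]],[[0,0,0],[0,0,0]],[[0,0,0],[0,0,0]],[[0,0,0],[0,0,0]],[[0,0,0],[0,0,0]]]' 0.68 8
python3 -m inch '[[[0,0,0],[0,0,0]],[[0,0,0],[0,0,0]],[[0,0,0],[0,0,0]],[[0,0,0],[0,0,0]],[[0,0,0],[0,0,0]],[[0,0,0],[0,0,0]],[[0,0,0],[0,0,0]],[[0,0,0],[0,0,0]],[[0,0,0],[0,0,0]],[[0,0,0],[0,0,0]]]' 1 10
python3 -m inch '[[[0,0,0],[0,0,0]],[[0,0,0],[0,0,0]],[[0,0,0],[0,0,0]],[[0,0,0],[0,0,0]],[[0,0,0],[0,0,0]],[[0,0,0],[0,0,0]],[[0,0,0],[0,0,0]],[[0,0,0],[0,0,0]],[[0,0,0],[0,0,0]],[[0,0,0],[0,0,0]]]' 1 48
python3 -m inch '[[[0,0,-0.5],[0,0,0]],[[0,0,-1],[0,0,0]],[[0,0,-1],[0,0,0]],[[0,0,-1.5],[0,0,0]],[[0,0,-1.5],[0,0,0]],[[0,0,-1.5],[0,0,0]],[[0,0,-1],[0,0,0]],[[0,0,-1],[0,0,0]],[[0,0,-0.5],[0,0,0]],[[0,0,0],[0,0,0]]]'
python3 - <<'E'
from h import *
d=cam("wrist"); hsv=d["hsv"]
print([(c,plane(d,[c],.046)) for c,st in blobs((hsv[...,0]<18)&(hsv[...,1]>170)&(hsv[...,2]>120),300)])
cv2.imwrite("pics/w4.png",d["bgr"])
E
```

```text
time: 6.4
position: [0.457, 0.1621, 0.0411]
tool_rot: [2.38, 2.05, 0.0]
ft_force: [-0.2, -0.9, -0.5]
grip_width: 0.323
time: 7.4
position: [0.457, 0.1621, 0.0411]
tool_rot: [2.38, 2.05, 0.0]
ft_force: [1.1, 0.9, -0.5]
grip_width: 0.302
time: 8.4
position: [0.457, 0.1621, 0.0411]
tool_rot: [-2.381, -2.05, -0.0]
ft_force: [0.0, -0.4, 0.5]
grip_width: 0.293
time: 9.4
position: [0.457, 0.1621, 0.0507]
tool_rot: [2.38, 2.05, 0.0]
ft_force: [-1.0, 0.4, -1.3]
grip_width: 0.293
[(array([320.37139509,  74.53570731]), array([[0.47088042, 0.25451745, 0.046     ]]))]
```

View pics/w4.png

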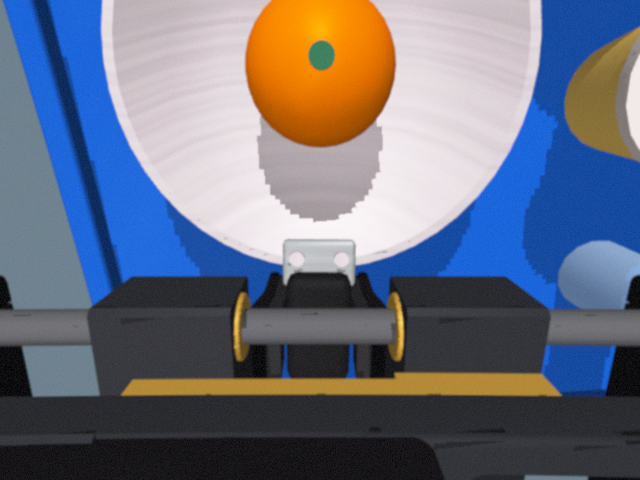

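The dish came up with the gripper: it keeps its place in the image and the clementine is at (320,60). I'll lift on gradually.

```bash
python3 -m inch '[[[0,0,-2],[0,0,0]],[[0,0,-4],[0,0,0]],[[0,0,-6],[0,0,0]],[[0,0,-8],[0,0,0]],[[0,0,-10],[0,0,0]],[[0,0,-11],[0,0,0]],[[0,0,-11],[0,0,0]],[[0,0,-11],[0,0,0]],[[0,0,-11],[0,0,0]],[[0,0,-11],[0,0,0]]]' 1 50
python3 -m inch '[[[0,0,-11],[0,0,0]],[[0,0,-11],[0,0,0]],[[0,0,-10],[0,0,0]],[[0,0,-9],[0,0,0]],[[0,0,-7],[0,0,0]],[[0,0,-5],[0,0,0]],[[0,0,-3],[0,0,0]],[[0,0,-1],[0,0,0]],[[0,0,0],[0,0,0]],[[0,0,0],[0,0,0]]]'
cat > chk.py <<'E'
from h import *
import sys
d=cam("wrist"); s=ctrl.get_state(); R=Ro.from_rotvec(s["tool_rot"]).as_matrix(); hsv=d["hsv"]; z=s["position"][2]
c,st=max(blobs((hsv[...,0]<18)&(hsv[...,1]>170)&(hsv[...,2]>120),300),key=lambda b:b[1][4])
# dish rim circle
m=((hsv[...,1]<60)&(hsv[...,2]>110)).astype(np.uint8); m[270:]=0; m[:,:60]=0; m[:,590:]=0
k=[k for k in cv2.findContours(m,0,2)[0] if cv2.contourArea(k)>5000]; k=max(k,key=cv2.contourArea)
p=cv2.convexHull(k)[:,0].astype(float); p=p[(p[:,1]>8)&(p[:,1]<235)]
P=(plane(d,p,z-.009)-s["position"])@R; P=P[:,:2]
w=np.linalg.lstsq(np.c_[2*P,np.ones(len(P))],(P**2).sum(1),rcond=None)[0]
cl=(plane(d,[c],z-.006)-s["position"])[0]@R
print("t",s["time"],"pos",s["position"].round(4),"x_t ang",np.degrees(np.arctan2(R[1,0],R[0,0])).round(2),"tilt",np.degrees(np.arccos(-R[2,2])).round(2))
print("tool frame mm: rim ctr",(w[:2]*1e3).round(1),"r",(np.sqrt(w[2]+w[:2]@w[:2])*1e3).round(1),"clem",(cl*1e3).round(1),"blob",c.round(1),st[:4],"grip",s["grip_width"].round(3),"ft",s["ft_force"].round(2),s["torque"].round(2))
E
python3 chk.py
```

```text
time: 10.45
position: [0.457, 0.1621, 0.1366]
tool_rot: [2.38, 2.05, 0.001]
ft_force: [-1.1, -0.2, -1.5]
grip_width: 0.292
time: 11.45
position: [0.4567, 0.162, 0.1922]
tool_rot: [-2.38, -2.05, 0.001]
ft_force: [0.2, 0.6, -2.1]
grip_width: 0.297Traceback (most recent call last):
  File "chk.py", line 9, in <module>
    P=(plane(d,p,z-.009)-s["position"])@R; P=P[:,:2]
       ~~~~~^^^^^^^^^^^^
  File "h.py", line 16, in plane
    c,v=ray(d,p); return c+v*((z-c[2])/v[:,2])[:,None]
        ~~~^^^^^
  File "h.py", line 13, in ray
    u=cv2.undistortPoints(np.float64(p).reshape(-1,1,2),d["K"],d["dist"]).reshape(-1,2)
      ~~~~~~~~~~~~~~~~~~~^^^^^^^^^^^^^^^^^^^^^^^^^^^^^^^^^^^^^^^^^^^^^^^^
cv2.error: OpenCV(4.12.0) /io/opencv/modules/calib3d/src/undistort.dispatch.cpp:347: error: (-215:Assertion failed) CV_IS_MAT(_src) && CV_IS_MAT(_dst) && (_src->rows == 1 || _src->cols == 1) && (_dst->rows == 1 || _dst->cols == 1) && _src->cols + _src->rows - 1 == _dst->rows + _dst->cols - 1 && (CV_MAT_TYPE(_src->type) == CV_32FC2 || CV_MAT_TYPE(_src->type) == CV_64FC2) && (CV_MAT_TYPE(_dst->type) == CV_32FC2 || CV_MAT_TYPE(_dst->type) == CV_64FC2) in function 'cvUndistortPointsInternal'
```

```bash
python3 - <<'E'
t=open('chk.py').read().split('\n')
i=[n for n,l in enumerate(t) if l.startswith('# dish')][0]; j=[n for n,l in enumerate(t) if l.startswith('cl=')][0]
t=t[:i]+t[j:]
s='\n'.join(t).replace('"rim ctr",(w[:2]*1e3).round(1),"r",(np.sqrt(w[2]+w[:2]@w[:2])*1e3).round(1),','')
s+='\nif len(sys.argv)>1: cv2.imwrite(f"pics/{sys.argv[1]}.png",d["bgr"])\n'
open('chk.py','w').write(s)
E
python3 chk.py w5
python3 - <<'E'
from h import *
d=cam("side"); im=cv2.resize(d["bgr"][120:280,200:420],(800,582),interpolation=3); cv2.imwrite("pics/s5.png",im)
E
```

```text
t 11.55 pos [0.4567 0.1621 0.1922] x_t ang 81.47 tilt 0.03Traceback (most recent call last):
  File "chk.py", line 7, in <module>
    print("tool frame mm: rim ctr",(w[:2]*1e3).round(1),"r",(np.sqrt(w[2]+w[:2]@w[:2])*1e3).round(1),"clem",(cl*1e3).round(1),"blob",c.round(1),st[:4],"grip",s["grip_width"].round(3),"ft",s["ft_force"].round(2),s["torque"].round(2))
                                    ^
NameError: name 'w' is not defined
```

```bash
sed -i 's/tool frame mm: rim ctr",.*"clem"/tool frame mm","clem"/' chk.py; python3 chk.py w5
```

```text
t 11.65 pos [0.4568 0.1621 0.1923] x_t ang 81.47 tilt 0.02Traceback (most recent call last):
  File "chk.py", line 7, in <module>
    print("tool frame mm","clem",(cl*1e3).round(1),"blob",c.round(1),st[:4],"grip",s["grip_width"].round(3),"ft",s["ft_force"].round(2),s["torque"].round(2))
                                                                                   ^^^^^^^^^^^^^^^^^^^^^
AttributeError: 'float' object has no attribute 'round'
```

```bash
sed -i 's/s\["grip_width"\].round(3)/s["grip_width"]/' chk.py; python3 chk.py w5
```

```text
t 11.7 pos [0.4569 0.1621 0.1924] x_t ang 81.47 tilt 0.02
tool frame mm clem [94.5 -0.1  6. ] blob [320.2  71.8] [247   0 148 146] grip 0.29519413854865373 ft [ 0.16  0.31 -2.49] [-0.26  0.11  0.01]
```

View pics/w5.png

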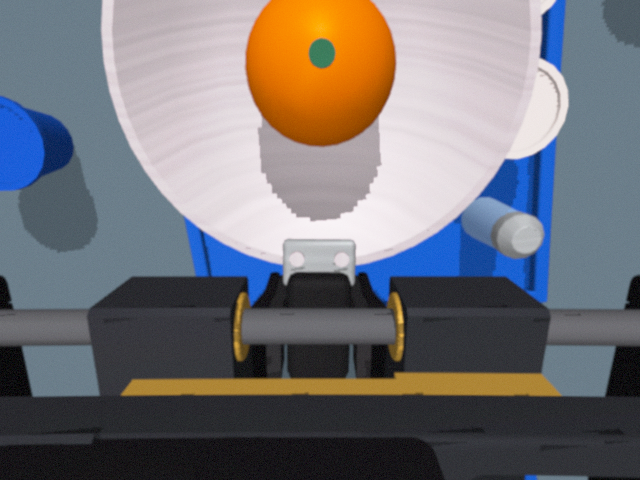

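Wrist view: the dish is level and steady in the jaws, with the clementine at (320,60), in the middle. Now I carry it sideways, ramping the speed.

```bash
python3 -m inch '[[[-1.5,0.2,0],[0,0,0]],[[-3,0.5,0],[0,0,0]],[[-4.5,0.7,0],[0,0,0]],[[-6,0.9,0],[0,0,0]],[[-7.5,1.2,0],[0,0,0]],[[-9,1.4,0],[0,0,0]],[[-10.5,1.6,0],[0,0,0]],[[-12,1.9,0],[0,0,0]],[[-12,1.9,0],[0,0,0]],[[-12,1.9,0],[0,0,0]]]'
python3 -m inch '[[[-12,1.9,0],[0,0,0]],[[-12,1.9,0],[0,0,0]],[[-12,1.9,0],[0,0,0]],[[-12,1.9,0],[0,0,0]],[[-12,1.9,0],[0,0,0]],[[-12,1.9,0],[0,0,0]],[[-12,1.9,0],[0,0,0]],[[-12,1.9,0],[0,0,0]],[[-12,1.9,0],[0,0,0]],[[-12,1.9,0],[0,0,0]]]'
python3 chk.py
```

```text
time: 12.7
position: [0.4575, 0.0819, 0.1926]
tool_rot: [2.381, 2.049, 0.0]
ft_force: [0.2, -0.3, -1.8]
grip_width: 0.295
time: 13.7
position: [0.4585, -0.0393, 0.1926]
tool_rot: [2.38, 2.05, 0.0]
ft_force: [0.4, -0.4, -2.0]
grip_width: 0.29
t 13.75 pos [ 0.4584 -0.0417  0.1927] x_t ang 81.31 tilt 0.07
tool frame mm clem [104.5  -3.    5.9] blob [313.8  48.9] [238   0 152 114] grip 0.29178262055005777 ft [ 0.24 -2.34 -1.74] [-0.44  0.1   0.01]
```

```bash
python3 -m inch '[[[0,0,0],[0,0,0]],[[-1,0.2,0],[0,0,0]],[[-2.5,0.4,0],[0,0,0]],[[-4,0.6,0],[0,0,0]],[[-5.5,0.9,0],[0,0,0]],[[-7,1.1,0],[0,0,0]],[[-8.5,1.3,0],[0,0,0]],[[-10,1.6,0],[0,0,0]],[[-11,1.7,0],[0,0,0]],[[-11.5,1.8,0],[0,0,0]]]'
python3 -m inch '[[[-12,1.9,0],[0,0,0]],[[-12,1.9,0],[0,0,0]],[[-12,1.9,0],[0,0,0]],[[-12,1.9,0],[0,0,0]],[[-12,1.9,0],[0,0,0]],[[-12,1.9,0],[0,0,0]],[[-12,1.9,0],[0,0,0]],[[-12,1.9,0],[0,0,0]],[[-12,1.9,0],[0,0,0]],[[-12,1.9,0],[0,0,0]]]'
python3 -m inch '[[[-12,1.9,0],[0,0,0]],[[-12,1.9,0],[0,0,0]],[[-12,1.9,0],[0,0,0]],[[-12,1.9,0],[0,0,0]],[[-11,1.7,0],[0,0,0]],[[-10,1.6,0],[0,0,0]],[[-9,1.4,0],[0,0,0]],[[-8,1.2,0],[0,0,0]],[[-7,1.1,0],[0,0,0]],[[-6,0.9,0],[0,0,0]]]'
python3 -m inch '[[[-5,0.8,0],[0,0,0]],[[-4,0.6,0],[0,0,0]],[[-3,0.5,0],[0,0,0]],[[-2,0.3,0],[0,0,0]],[[-1,0.2,0],[0,0,0]],[[0,0,0],[0,0,0]],[[0,0,0],[0,0,0]],[[0,0,0],[0,0,0]],[[0,0,0],[0,0,0]],[[0,0,0],[0,0,0]]]'
python3 chk.py
python3 - <<'E'
from h import *
d=cam("side"); m=cv2.inRange(d["hsv"],(105,150,70),(125,255,255)); cv2.imwrite("pics/s6.png",d["bgr"])
E
```

```text
time: 14.75
position: [0.4589, -0.1012, 0.1926]
tool_rot: [2.381, 2.05, 0.0]
ft_force: [0.8, 0.4, -2.2]
grip_width: 0.291
time: 15.75
position: [0.4599, -0.2226, 0.1926]
tool_rot: [2.38, 2.05, 0.0]
ft_force: [-0.2, 0.2, -1.0]
grip_width: 0.294
time: 16.75
position: [0.4605, -0.3223, 0.1925]
tool_rot: [-2.38, -2.05, -0.0]
ft_force: [0.2, 0.3, -2.0]
grip_width: 0.293
time: 17.75
position: [0.4607, -0.3368, 0.1926]
tool_rot: [2.38, 2.05, 0.0]
ft_force: [-0.2, 0.8, -1.7]
grip_width: 0.292
t 17.8 pos [ 0.4607 -0.3369  0.1926] x_t ang 81.48 tilt 0.01
tool frame mm clem [96.8 -0.   6. ] blob [320.3  65.1] [246   0 150 136] grip 0.2901264984304413 ft [ 0.35  0.39 -1.78] [-0.26  0.07 -0.02]
```

View pics/s6.png

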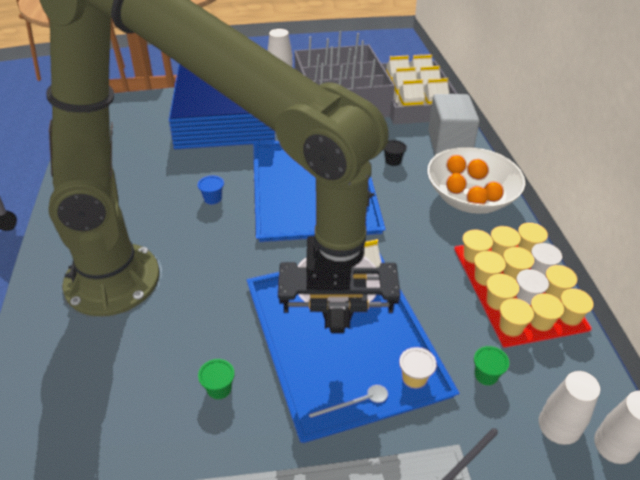

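Side view: the dish is over the guest's tray and the gripper hangs at (338,280), well clear. I'll now turn it about its own centre, with −1.69 mm of tool y per degree.

```bash
python3 -m inch '[[[0,-0.5,0],[0,0,0.3]],[[0,-1,0],[0,0,0.6]],[[0,-1.5,0],[0,0,0.9]],[[0,-2,0],[0,0,1.2]],[[0,-2.5,0],[0,0,1.5]],[[0,-3,0],[0,0,1.8]],[[0,-3.4,0],[0,0,2]],[[0,-3.4,0],[0,0,2]],[[0,-3.4,0],[0,0,2]],[[0,-3.4,0],[0,0,2]]]'
python3 -m inch '[[[0,-3.4,0],[0,0,2]],[[0,-3.4,0],[0,0,2]],[[0,-3.4,0],[0,0,2]],[[0,-3.4,0],[0,0,2]],[[0,-3.4,0],[0,0,2]],[[0,-3.4,0],[0,0,2]],[[0,-3.4,0],[0,0,2]],[[0,-3.4,0],[0,0,2]],[[0,-3.4,0],[0,0,2]],[[0,-3.4,0],[0,0,2]]]'
python3 -m inch '[[[0,-3.4,0],[0,0,2]],[[0,-3.4,0],[0,0,2]],[[0,-3.4,0],[0,0,2]],[[0,-3.4,0],[0,0,2]],[[0,-3.4,0],[0,0,2]],[[0,-3.4,0],[0,0,2]],[[0,-3.4,0],[0,0,2]],[[0,-3.4,0],[0,0,2]],[[0,-3.4,0],[0,0,2]],[[0,-3.4,0],[0,0,2]]]'
python3 -m inch '[[[0,-3.4,0],[0,0,2]],[[0,-3.4,0],[0,0,2]],[[0,-3.4,0],[0,0,2]],[[0,-3.4,0],[0,0,2]],[[0,-3.4,0],[0,0,2]],[[0,-3,0],[0,0,1.8]],[[0,-2.7,0],[0,0,1.6]],[[0,-2.4,0],[0,0,1.4]],[[0,-1.9,0],[0,0,1.1]],[[0,-1.3,0],[0,0,0.8]]]'
python3 -m inch '[[[0,-0.8,0],[0,0,0.5]],[[0,0,0],[0,0,0]],[[0,0,0],[0,0,0]],[[0,0,0],[0,0,0]],[[0,0,0],[0,0,0]],[[0,0,0],[0,0,0]],[[0,0,0],[0,0,0]],[[0,0,0],[0,0,0]],[[0,0,0],[0,0,0]],[[0,0,0],[0,0,0]]]'
python3 chk.py w7
python3 - <<'E'
from h import *
s=ctrl.get_state();R=Ro.from_rotvec(s["tool_rot"]).as_matrix()
c=s["position"]+R@[.0965,0,0]; print("dish ctr",c,"tool shift to place",R.T@(np.r_[.475,-.2435,.142]-c)*1e3)
E
```

```text
time: 18.85
position: [0.4371, -0.3307, 0.1926]
tool_rot: [-2.619, -1.734, -0.0]
ft_force: [-0.4, -0.1, -1.4]
grip_width: 0.292
time: 19.85
position: [0.4082, -0.3128, 0.1925]
tool_rot: [-2.881, -1.253, -0.0]
ft_force: [0.9, 0.7, -1.8]
grip_width: 0.292
time: 20.85
position: [0.3873, -0.2862, 0.1925]
tool_rot: [-3.054, -0.733, -0.0]
ft_force: [1.1, 0.3, -1.0]
grip_width: 0.292
time: 21.85
position: [0.378, -0.2596, 0.1925]
tool_rot: [-3.128, -0.284, -0.0]
ft_force: [0.2, -0.4, -1.6]
grip_width: 0.293
time: 22.85
position: [0.3781, -0.259, 0.1925]
tool_rot: [-3.13, -0.273, -0.0]
ft_force: [0.1, 1.2, -1.2]
grip_width: 0.293
t 22.9 pos [ 0.3781 -0.259   0.1925] x_t ang 9.97 tilt 0.01
tool frame mm clem [93.3  2.4  6. ] blob [329.3  70.4] [246   0 150 136] grip 0.2915662045361185 ft [-0.26  0.37 -1.  ] [-0.08  0.38 -0.04]
dish ctr [ 0.47316788 -0.24230127  0.19254971] tool shift to place [ 1.59319992  1.50029982 50.54975282]
```

View pics/w7.png

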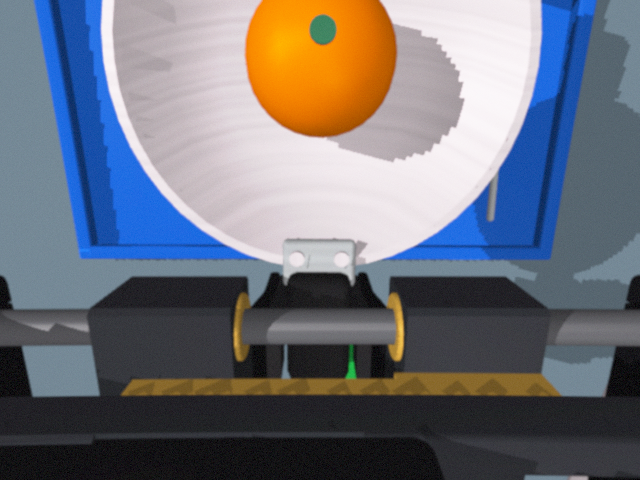

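Wrist view: the tray's near edge spans 80–550 px, square with the dish and centred on it. The clementine is at (322,55), near the middle. I'll lower the dish 50 mm.

```bash
python3 -m inch '[[[0.2,0.2,2],[0,0,0]],[[0.2,0.2,4],[0,0,0]],[[0.2,0.2,6],[0,0,0]],[[0.2,0.2,7],[0,0,0]],[[0.2,0.2,7],[0,0,0]],[[0.2,0.2,7],[0,0,0]],[[0.2,0.2,7],[0,0,0]],[[0.2,0.2,5],[0,0,0]],[[0,0,3.5],[0,0,0]],[[0,0,2],[0,0,0]]]'
python3 -m inch '[[[0,0,0],[0,0,0]],[[0,0,0],[0,0,0]],[[0,0,0],[0,0,0]],[[0,0,0],[0,0,0]],[[0,0,0],[0,0,0]],[[0,0,0],[0,0,0]],[[0,0,0],[0,0,0]],[[0,0,0],[0,0,0]],[[0,0,0],[0,0,0]],[[0,0,0],[0,0,0]]]'
python3 -m inch '[[[0,0,0],[0,0,0]],[[0,0,0],[0,0,0]],[[0,0,0],[0,0,0]],[[0,0,0],[0,0,0]],[[0,0,0],[0,0,0]],[[0,0,0],[0,0,0]],[[0,0,0],[0,0,0]],[[0,0,0],[0,0,0]],[[0,0,0],[0,0,0]],[[0,0,0],[0,0,0]]]'
python3 chk.py; python3 chk.py
python3 - <<'E'
from h import *
d=cam("scene"); hsv=d["hsv"]; s=ctrl.get_state();R=Ro.from_rotvec(s["tool_rot"]).as_matrix()
c=s["position"]+R@[.0965,0,0]; c[2]-=.037
x0,y0=proj(d,[c])[0].astype(int); print("pred foot px",x0,y0,c)
a=d["bgr"]; cv2.imwrite("pics/e8.png",cv2.resize(a[y0-110:y0+90,x0-130:x0+137],(800,600),interpolation=3))
# far handle: axis & level vs near grip
b=[(q,st[4]) for q,st in blobs((hsv[...,2]<50),15) if abs(q[0]-x0)<120 and abs(q[1]-y0)<80]; print(b)
E
```

```text
time: 23.9
position: [0.3799, -0.2603, 0.1417]
tool_rot: [-3.13, -0.273, 0.001]
ft_force: [0.1, 0.4, -2.1]
grip_width: 0.292
time: 24.9
position: [0.38, -0.2603, 0.142]
tool_rot: [-3.13, -0.273, -0.0]
ft_force: [0.6, -0.0, -1.3]
grip_width: 0.294
time: 25.9
position: [0.38, -0.2603, 0.142]
tool_rot: [-3.13, -0.273, -0.0]
ft_force: [0.5, -0.3, -0.4]
grip_width: 0.291
t 25.95 pos [ 0.38   -0.2603  0.142 ] x_t ang 9.98 tilt 0.0
tool frame mm clem [93.4  2.5  6. ] blob [329.4  70. ] [246   0 150 136] grip 0.2916777608694039 ft [ 0.15  0.03 -1.35] [-0.11  0.33  0.04]
t 26.0 pos [ 0.38   -0.2603  0.142 ] x_t ang 9.97 tilt 0.01
tool frame mm clem [93.4  2.5  6. ] blob [329.4  70.1] [246   0 150 136] grip 0.29361630952623613 ft [ 0.07  0.25 -2.37] [-0.1   0.3   0.02]
pred foot px 247 201 [ 0.47503167 -0.24361606  0.10506951]
[(array([266.37121722, 132.96839274]), np.int32(1487)), (array([160.86956522, 128.39130435]), np.int32(23)), (array([245.1875 , 150.28125]), np.int32(32)), (array([265.4031746 , 164.75555556]), np.int32(315)), (array([221.59722222, 209.28472222]), np.int32(144))]
```

View pics/e8.png

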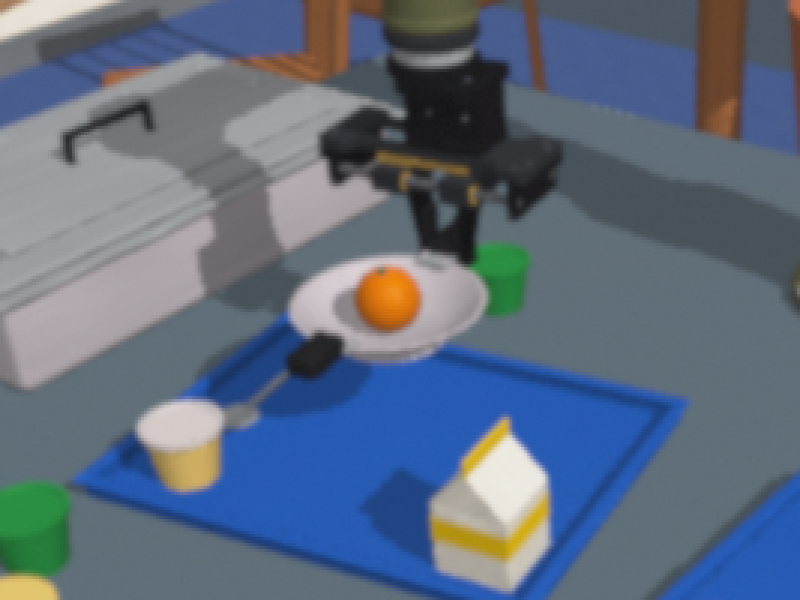

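Scene view: the dish hangs over the tray, the free handle (222,209) points to the guest and nothing is disturbed. I'll check the level from that handle and then hand in.

Run:
```python
from h import *
from bench import close_job
d=cam("scene"); s=ctrl.get_state();R=Ro.from_rotvec(s["tool_rot"]).as_matrix();hsv=d["hsv"]
h=s["position"]+R@[.1985,0,0]; print("pred free handle px",proj(d,[h+[0,0,.003],h+[0,0,.003-.018]]))
q=[q for q,st in blobs((hsv[...,2]<50),80) if abs(q[0]-221)<15 and abs(q[1]-209)<15][0]; print(q)
o=[q for q,st in blobs((hsv[...,0]<18)&(hsv[...,1]>170)&(hsv[...,2]>120),50) if abs(q[0]-247)<30 and abs(q[1]-190)<30]
p=plane(d,o,s["position"][2]-.004)[0]; c=s["position"]+R@[.0965,0,0]; print("clem off mm",(p-c)[:2]*1e3)
```

```text
pred free handle px [[222.1185743  207.17090952]
 [223.08569615 214.04326511]]
[221.59859155 209.23239437]
clem off mm [2.205219   1.51909913]
```

```bash
python3 -c "
from bench import close_job
print(close_job())"
```

```text
the job is handed in; nothing more can be done
None
```

I took the dish by its right-hand handle with a 50 N grip, carried it to the guest's tray, turned it about 71.5° about its own centre, and handed in the job at about 26 s of the 58 s. The gripper is on the robot's side and the free handle points to the guest.

Last checks before handing in, all from my own measurements since the hand-in gives no verdict:

| What | Measured | Limit |
|---|---|---|
| Dish centre to place | under 1 mm by arm pose; true error is that of my tray estimate, perhaps 5 mm | 40 mm |
| Handle line | 10.0°, tray estimated at about 10° (single edges gave 9–11°, one 4.8° edge discarded) | 8.6° apart |
| Dish foot height | about 105 mm above the counter | 60–180 mm |
| Clementine off centre | about 3 mm, steady between checks | 22 mm |
| Tool tilt | 0.0° | 5.2° for the dish |

- **Dish level:** The free handle showed about 2 px below where a perfectly level dish would put it. That is a sag of at most 0.03 rad, against a limit of 0.09, and may only be the handle's side face in view.
- **Mid-carry bump:** One picture taken during the carry halted the arm for a moment. The clementine rolled by up to about 10 mm and settled back.
- **Other things:** In the last view the carton, cup and spoon on the guest's tray looked untouched. I did not look at the supply tray's items again after lifting the dish.

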